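Tip the carton into the green frame

TASK

A sealed carton stands between two taped frames on the packing mat. Without lifting it, slide it upright towards the green frame, far enough that when you then push it over it lands lying on its broad face inside the green tape (resting on the tape is fine). Nothing is to be gripped or lifted; leave the bottles and the tape roll where they stand, and finish clear of everything.

Things in the scene. Friction and masses are not known exactly. Their poses are not given: they have to be found in the camera images.
- carton_center (a point): Centre of the loose sealed brown carton with red band and white labels, 60 (its x) x 100 (its y) x 150 mm (its z, up while it stands), 0.25 to 0.5 kg. The point is half-way up, 75 mm above the underside; axes as the carton's. Broad 100 x 150 mm faces look along +x and -x, one towards each frame (which one varies). Lying on a broad face, its centre is 30 mm above the mat.
- carton: The same carton; origin at the centre of its underside. Friction on the mat is about 0.5 to 0.7: pushed on a broad face within about 15 mm of the mat it slides upright; pushed near the top it pivots about the far lower edge with little slip and falls by itself past about 22 degrees of lean. Its centre moves about 105 mm horizontally from standing to lying.
- green_frame: Flat rectangle of green tape on the mat, fixed. Inside 200 (its x) x 150 mm (its y), tape 15 mm wide. Origin at its centre on the mat's top; x runs along the line through carton and both frames, towards or away from the carton. At the start the carton's centre is 148 to 172 mm away along x, so toppling at once lands it short.
- red_frame: The like frame of red tape on the other side of the carton: not the one to use. Which side is green and which red varies.
- mat: Dark rubber packing mat lying on the table, fixed, 600 (its x) x 240 (its y) x 3 mm; origin under its centre, at table height. Its top is 3 mm above the table.
- bottle_a_center (a point): Centre (90 mm up) of a loose dark bottle with red cap and paper label, 64 mm diameter, 180 mm high, standing on the table past the mat's far long edge. Not to be disturbed.
- bottle_b_center (a point): Centre of a second such bottle. Not to be disturbed.
- tape_roll: Loose cardboard roll of packing tape, 90 mm across, 48 mm high, standing on its flat end on the table past the mat's far long edge, between the bottles; origin at the centre of its underside. Not to be disturbed.

How it is judged:
By the outcome, as a careful person would: the job done as asked, in the order asked, and still so for the second after the job is handed in, with the robot touching nothing.
It also fails if it takes over 42 s, if anything falls off the work surface, if the arm or the gripper's body presses on something with over 40 N, if the wrist force passes 120 N, or if a joint passes its speed limit or range.

ROBOT

A 6-joint arm with a two-finger parallel gripper is mounted at the origin on the work surface. World frame = base frame: x ahead of the robot, y to its left, z up, the work surface at z = 0. Lengths are in m, angles in rad, forces in N, time in s.
With the tool pointing down it reaches from about 0.375 to 0.975 m from the base axis. Payload 3.8 kg.
Tool frame: the origin (TCP) lies midway between the tips of the shut fingers; the grasp point (between the pads) lies 19 mm behind it; x points along the fingers, y is the direction in which the jaws open and shut, and the axes are right-handed (so a half turn about x gives the same grasp; the last joint's range is limited). The gripper opens to 85 mm and grips with 20 to 120 N. Pads are 22 mm wide; open, the fingers measure 114 mm over their backs; the gripper's body (76 mm by 85 mm) begins 54 mm behind the grasp point. The pads swing forward as they close: fully open they stand 13 mm farther back than shut.
Start: joints at [1.19, 0.264, 1.604, -0, 1.274, -0.037], TCP at [0.228, 0.635, 0.231] pointing down, gripper open.
Joint ranges: [-2.63, 2.63], [-0.94, 2.18], [0.31, 2.57], [-1.31, 4.45], [0, 2.66], [-2.55, 2.55]. Speed limits (rad/s): [2.57, 2.57, 3.14, 3.14, 3.14, 3.14].

INTERFACE

Orientations are given as a rotation vector (axis times angle).
In Python, from workcell import read_state, read_camera, get_calibration, finish_job gives the robot as it stands. The module is installed in compiled form; this text tells all that it offers.
- The arm moves only by the shell command python3 -m creep 'ROWS' [FORCE]. ROWS is JSON, a list of rows, each a list of 3 entries, a list of its own where there are three numbers: the closure in counts, from 0 (fully open) to 255 (shut), then the shift along the world's x, y, z in mm, then the turn about the world's z in rad. In form: [[hand, [tx, ty, tz], spin], ...]. A call has exactly 8 rows; each row shifts and turns the commanded pose from where the row before left it; what a row does not reach is not made up. A row lasts 1/12 s, in which the tool goes at most 41.7 mm and 7.16 degrees, less where a joint would pass 70% of its speed; a pose out of reach is approached as far as the arm can. A call is refused whole if a number of a shift passes 41.7 or a number of a turn 0.125, either way. A call with a gripper value outside its range is refused whole. The fingers move at their own pace and stop on an object; FORCE is the grip in N (left out, the last holds). Time passes only in rows, so rows that do not move let the fingers close, or fill a call up. It gives the time, the measured TCP pose, the force and the opening at its end, in the units of the state.
- read_state(): the state, without advancing time (a new reading comes with each control period).
- read_camera(name): name is "scene" or "side" or "wrist"; returns (picture, depth): 420x560x3 uint8, blue, green, red; 420x560 float32, m along the optical axis (not along the pixel's ray), 0 where there is no reading.
- get_calibration(name): a dict with "K" (3x3 intrinsics, pixels), "eye" and "orientation" of the camera in the world. Camera axes: x right, y down, z forward; pixel columns grow to the right and rows downward; lengths in m; the calibration is good to about 2 mm. The wrist camera is an equidistant fisheye: a pixel r from the principal point sees the ray r / f radians off the axis. A picture is of the moment at which its call begins: read the wrist's pose just before it. get_calibration takes no time and is no camera call; for the wrist camera it gives the pose at the moment of the call.
- finish_job(): hands the job in, once; it reports no verdict.
The state is a dict: "time": time; "q": joint angles; "joint_vel": joint speeds; "joint_torque": joint torques, N m; "tool_pos": TCP position; "tcp_rot": TCP orientation; "wrist_force": force on the tool from outside, world axes, zero at the start; "torque": the same for the moment, N m; "width": opening from 0.0 (shut) to 1.0 (fully open).
Only numpy, scipy, OpenCV 4.12 (cv2) and the standard library are available. Lean on these libraries where they do the work, as an engineer would, in place of code of your own. Each camera call takes 0.05 s, during which the arm holds its last target.

## Working session

There is one attempt and no reset: what is moved stays moved. The work goes in short steps, Python scripts to look and compute and a shell command to move; the robot and the scene stay as the last step left them, time stands still between calls to the robot, and variables do not carry over. Pictures are saved under pics/ and viewed, and the job is handed in when it is done.

```bash
mkdir -p pics; python3 - <<'E'
from workcell import *
import cv2
print(read_state())
for n in("scene","side"):
    p,d=read_camera(n); cv2.imwrite(f"pics/{n}0.png",p); import numpy as np; np.save(f"pics/{n}0.npy",d); c=get_calibration(n); print(n,c)
E
```

```text
{'time': 0.0, 'q': array([ 1.19011305e+00,  2.64749499e-01,  1.60538732e+00, -2.77024877e-05,
        1.27372922e+00, -3.68769597e-02]), 'joint_vel': array([ 0.00128701, -0.00197721,  0.00079193,  0.00067041, -0.00223193,
        0.00047678]), 'joint_torque': array([ 1.60748750e-04, -5.15082049e+01, -3.67322695e+01, -8.43474163e-05,
        1.26980210e-02, -1.34256659e-06]), 'tool_pos': array([0.22724193, 0.63480438, 0.22995732]), 'tcp_rot': array([ 0.26803608,  1.55435394, -0.27155257]), 'wrist_force': array([ 0.23948658,  0.13353019, -0.50916464]), 'torque': array([-0.00697718,  0.04482876, -0.03343914]), 'width': 0.9982083612815229}
scene {'K': array([[412.84798142,   0.        , 277.08239126],
       [  0.        , 412.84798142, 209.61175025],
       [  0.        ,   0.        ,   1.        ]]), 'eye': array([1.13118307, 0.14203367, 0.57787055]), 'orientation': array([-1.60920401, -1.93959014,  0.83312881])}
side {'K': array([[379.66337447,   0.        , 273.62963721],
       [  0.        , 379.66337447, 210.48325405],
       [  0.        ,   0.        ,   1.        ]]), 'eye': array([ 0.20315624, -0.07401748,  0.5761519 ]), 'orientation': array([-1.89065922,  1.60112469, -0.6293817 ])}
```

View pics/scene0.png

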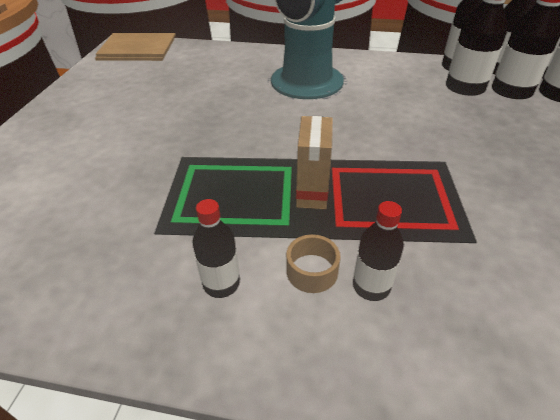

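View pics/side0.png

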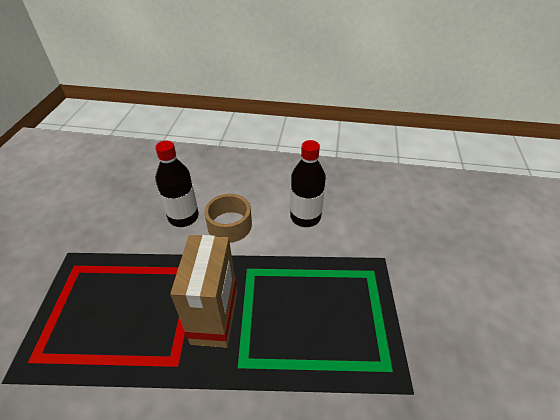

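Scene view: the green frame is at the left (177-292, 166-221), red at the right, carton at (313,165), bottles at (215,250) and (378,250), and tape roll at (313,262). In the side view green is at the right. I'll enlarge these for corner readings.

```bash
python3 - <<'E'
import cv2
s=cv2.imread("pics/scene0.png")[100:310,155:475]; cv2.imwrite("pics/s_c.png",cv2.resize(s,None,fx=2.5,fy=2.5,interpolation=2))
s=cv2.imread("pics/side0.png")[225:400,140:420]; cv2.imwrite("pics/d_c.png",cv2.resize(s,None,fx=2.8,fy=2.8,interpolation=2))
E
```

```text
(no output)
```

View pics/s_c.png

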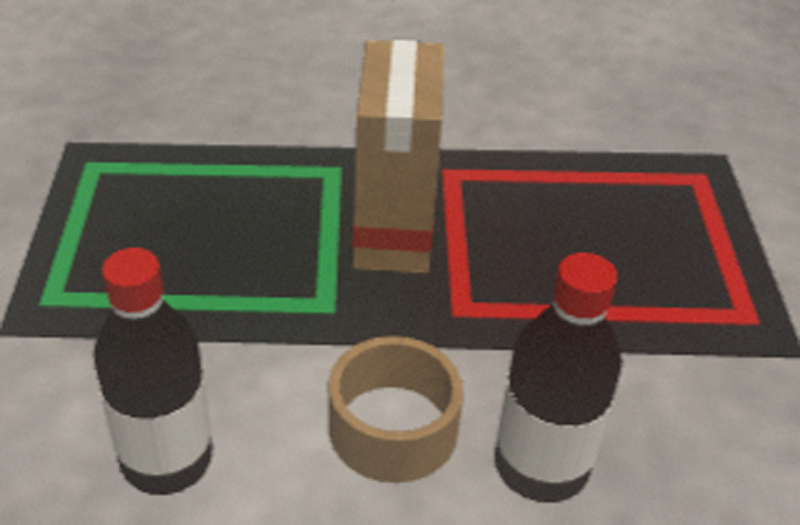

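View pics/d_c.png

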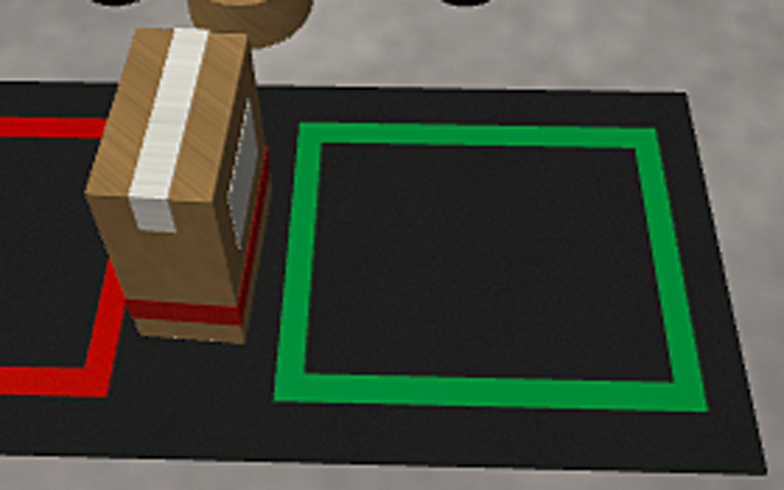

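```bash
cat >h.py <<'E'
import numpy as np, cv2
from workcell import *
from scipy.spatial.transform import Rotation as R
def ray(n,px):
    c=get_calibration(n);px=np.atleast_2d(np.array(px,float))
    d=np.c_[px,np.ones(len(px))]@np.linalg.inv(c["K"]).T
    return c["eye"],R.from_rotvec(c["orientation"]).apply(d)
def plane(n,px,z):
    e,d=ray(n,px); return e+d*((z-e[2])/d[:,2])[:,None]
def tri(p1,p2):
    e1,d1=ray("scene",p1);e2,d2=ray("side",p2);o=[]
    for a,b in zip(d1,d2):
        s=np.linalg.lstsq(np.c_[a,-b],e2-e1,rcond=None)[0]
        x,y=e1+a*s[0],e2+b*s[1]; o.append(np.r_[(x+y)/2,np.linalg.norm(x-y)])
    return np.array(o)
S=lambda p:np.array(p)/2.5+[155,100]
D=lambda p:np.array(p)/2.8+[140,225]
E
python3 - <<'E'
from h import *
np.set_printoptions(precision=4,suppress=True)
gs=plane("scene",S([(85,163),(342,168),(335,313),(40,305)]),.003);gd=plane("side",D([(274,402),(707,411),(655,128),(300,122)]),.003)
print(gs,gs.mean(0));print(gd,gd.mean(0))
m=plane("scene",S([(67,143),(726,155),(800,356),(0,336)]),.003);print("mat",m,m.mean(0))
# top: far-left(scene)= low x, -y
t=tri(S([(367,41),(442,44),(441,121),(358,117)]),D([(213,203),(86,193),(133,28),(248,34)]))
print("top",t,t.mean(0))
print("bot scene",plane("scene",S([(352,270),(430,272)]),.003)); print("bot side",plane("side",D([(140,335),(243,344)]),.003))
# bottles cap tops / roll
print("caps",tri(S([(131,265),(587,270)]),[(310,146),(165,146)]))
print("roll top",plane("scene",S([(396,385)]),.048),plane("side",[(229,212)],.048))
E
```

```text
[[ 0.4483 -0.203   0.003 ]
 [ 0.4157  0.0264  0.003 ]
 [ 0.5923  0.0507  0.003 ]
 [ 0.6243 -0.1768  0.003 ]] [ 0.5202 -0.0757  0.003 ]
[[ 0.4116  0.0232  0.003 ]
 [ 0.4448 -0.2039  0.003 ]
 [ 0.6228 -0.1787  0.003 ]
 [ 0.5904  0.0487  0.003 ]] [ 0.5174 -0.0777  0.003 ]
mat [[ 0.4227 -0.2297  0.003 ]
 [ 0.3386  0.3618  0.003 ]
 [ 0.5752  0.3923  0.003 ]
 [ 0.6606 -0.1945  0.003 ]] [0.4993 0.0825 0.003 ]
top [[0.441  0.0479 0.1499 0.0021]
 [0.4364 0.106  0.1505 0.0004]
 [0.535  0.1159 0.1502 0.0014]
 [0.5407 0.0568 0.1501 0.0016]] [0.4883 0.0816 0.1502 0.0014]
bot scene [[0.5432 0.056  0.003 ]
 [0.5346 0.1175 0.003 ]]
bot side [[0.4354 0.1059 0.003 ]
 [0.4398 0.0477 0.003 ]]
caps [[ 0.74   -0.0406  0.1781  0.0001]
 [ 0.7007  0.2093  0.1787  0.0017]]
roll top [[0.6921 0.1088 0.048 ]] [[0.6828 0.1021 0.048 ]]
```

```bash
cat >st.py <<'E'
from h import *
np.set_printoptions(precision=4,suppress=True)
s=read_state();M=R.from_rotvec(s["tcp_rot"]).as_matrix()
print(s["time"],s["tool_pos"],"x",M[:,0],"y",M[:,1],"F",s["wrist_force"],"w",s["width"])
y=M[:,1];a=np.arctan2(y[1],y[0]);t=np.arctan2(-.990,.141);d=(t-a+np.pi/2)%np.pi-np.pi/2
print("turn needed",d,"q",s["q"])
u=np.array([.141,-.99]);p=s["tool_pos"][:2]
print("rel to carton0 along u,lat mm",1e3*(p-[.4883,.0817])@u,1e3*(p-[.4883,.0817])@[.99,.141])
E
python3 st.py
```

```text
0.1 [0.2273 0.6349 0.2301] x [-0.0008 -0.0019 -1.    ] y [ 0.3371  0.9415 -0.0021] F [-0.3213 -0.3315  0.5066] w 1.0021156677848682
turn needed 0.4852663067183163 q [ 1.1901  0.2647  1.6052 -0.      1.2737 -0.0369]
rel to carton0 along u,lat mm -584.4681867750986 -180.42626121897584
```

```bash
python3 -m creep '[[0,[15,-27,0],0.03],[0,[15,-27,0],0.03],[0,[15,-27,0],0.03],[0,[15,-27,0],0.03],[0,[15,-27,0],0.03],[0,[15,-27,0],0.03],[0,[15,-27,0],0.03],[0,[15,-27,0],0.03]]'; python3 -m creep '[[0,[15,-27,0],0.03],[0,[15,-27,0],0.03],[0,[15,-27,0],0.03],[0,[15,-27,0],0.03],[0,[15,-27,0],0.03],[0,[15,-27,0],0.03],[0,[15,-27,0],0.03],[0,[0,0,0],0.03]]'; python3 st.py
```

```text
time: 0.77
tool_pos: [0.3477, 0.4178, 0.2307]
tcp_rot: [0.08, 1.57, -0.081]
wrist_force: [-0.3, 0.2, 0.2]
width: 1.003
time: 1.43
tool_pos: [0.4543, 0.2262, 0.2309]
tcp_rot: [-0.107, 1.568, 0.103]
wrist_force: [-0.1, 0.4, -0.3]
width: 1.001
1.4333 [0.4543 0.2262 0.2309] x [ 0.0007 -0.0027 -1.    ] y [-0.1335  0.9911 -0.0027] F [-0.0903  0.3819 -0.3094] w 1.001455848125703
turn needed 0.007616382265514865 q [ 0.4147 -0.0551  1.9552 -0.0029  1.2419 -1.289 ]
rel to carton0 along u,lat mm -147.85829213813417 -13.253912877285387
```

```bash
python3 -m creep '[[0,[9,1,-28],0.007],[0,[0,0,-28],0],[0,[0,0,-28],0],[0,[0,0,-28],0],[0,[0,0,-28],0],[0,[0,0,-28],0],[0,[0,0,-28],0],[0,[0,0,-24],0]]';python3 st.py; python3 - <<'E'
from h import *
for n in("scene","side","wrist"):
    p,d=read_camera(n); cv2.imwrite(f"pics/{n}1.png",p)
a=cv2.imread("pics/scene1.png")[80:260,240:480];b=cv2.imread("pics/side1.png")[190:420,20:300]
cv2.imwrite("pics/c1.png",np.vstack([cv2.resize(a,(400,300)),cv2.resize(b,(400,300))]))
E
```

```text
time: 2.1
tool_pos: [0.4603, 0.2309, 0.0091]
tcp_rot: [-0.113, 1.57, 0.112]
wrist_force: [-0.1, 0.8, 0.4]
width: 1.0
2.1 [0.4603 0.2309 0.0091] x [-0.0018 -0.0008 -1.    ] y [-0.1427  0.9898 -0.0006] F [-0.1323  0.8373  0.4425] w 0.9995299991658253
turn needed -0.001703894901321501 q [ 0.4166  0.2157  2.1251 -0.      0.8028 -1.2973]
rel to carton0 along u,lat mm -151.68277911095336 -6.647221248953717
```

View pics/c1.png

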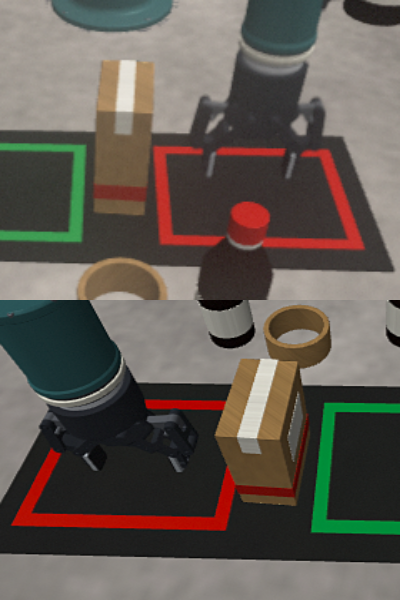

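View pics/side1.png

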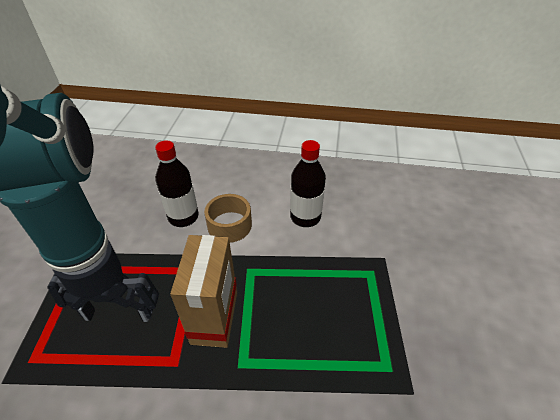

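The fingertips sit inside the knuckles here, so I need the gripper's real profile before any contact. I'll measure it from depth.

```bash
python3 - <<'E'
from h import *
np.set_printoptions(precision=1,suppress=True,linewidth=150)
s=read_state();M=R.from_rotvec(s["tcp_rot"]).as_matrix()
P=[]
for n in("scene","side"):
    p,d=read_camera(n);c=get_calibration(n)
    np.save(f"pics/{n}1.npy",d)
    v,u=np.mgrid[:420,:560]
    pc=np.stack([(u-c["K"][0,2])/c["K"][0,0]*d,(v-c["K"][1,2])/c["K"][1,1]*d,d],-1)[d>0]
    w=R.from_rotvec(c["orientation"]).apply(pc)+c["eye"]
    t=(w-s["tool_pos"])@M*1e3
    k=(abs(t[:,1])<100)&(abs(t[:,2])<70)&(w[:,2]>.008)&(t[:,0]>-150)
    t=t[k]
    print(n,len(t))
    for x in range(-150,15,8):
        b=t[(t[:,0]>=x)&(t[:,0]<x+8)]
        if len(b)>3: print("x",x,"y",b[:,1].min(),b[:,1].max(),"z",b[:,2].min(),b[:,2].max(),len(b))
E
python3 - <<'E'
import cv2
a=cv2.imread("pics/scene1.png")[110:205,340:450];cv2.imwrite("pics/z1.png",cv2.resize(a,None,fx=6,fy=6,interpolation=2))
E
```

```text
scene 2411
x -150 y -36.37321857018599 36.75629541992216 z -3.881698809928252 39.135624190190406 155
x -142 y -36.046810163606445 35.14916942375731 z -1.7481267118376964 39.71226271242743 160
x -134 y -36.094985420982056 35.2110931394719 z -9.259989053479405 38.82783904805561 94
x -126 y -59.97584161437126 62.98418630553998 z -8.02447108687848 13.814749643074737 39
x -118 y -67.05245207771188 68.34908070593146 z -12.36288730726258 15.487619240364072 314
x -110 y -67.91927313556792 69.69916092267727 z -12.827483438935133 22.356475516614218 312
x -102 y -69.05861497093223 71.79328673758839 z -10.739847585640138 22.421979028677676 206
x -94 y -70.2032078142478 73.05476813347519 z -10.604430721412575 20.74951471886829 176
x -86 y -71.14301712622795 74.2514433465165 z -16.172312411724292 19.773737149871007 226
x -78 y -71.96184440907194 74.49454527070031 z -16.354417267169943 19.662914878356602 193
x -70 y -73.00687044094859 74.64375806169588 z -12.084210253291165 16.105437965781974 209
x -62 y -71.01560610783508 73.56192440586925 z -11.086507895689863 15.454114173411211 78
x -54 y -55.58
[... 1262 characters left out ...]
0984110282859 73.72310008959606 z -16.234670607381265 12.621887951382044 245
x -70 y -73.44311411233538 75.48193422382104 z -13.609597940711069 12.725424664922743 234
x -62 y -67.09736231653068 64.65474655469794 z -12.547943870805156 8.677039814462557 57
x -54 y -55.17468860118539 51.28188486589924 z -10.511712947527311 8.112061256935364 61
x -46 y -55.33364353863367 56.766048733203455 z -10.931526543618627 11.804234596809495 89
x -38 y -54.97688845601132 57.763946611967164 z -10.961693582326072 12.40591941924491 87
x -30 y -55.09360223001473 58.049985920062646 z -10.500442721468023 11.721642888030358 80
x -22 y -48.01747946304011 50.37066985419898 z -10.398590301774835 11.315103007097097 36
```

View pics/z1.png

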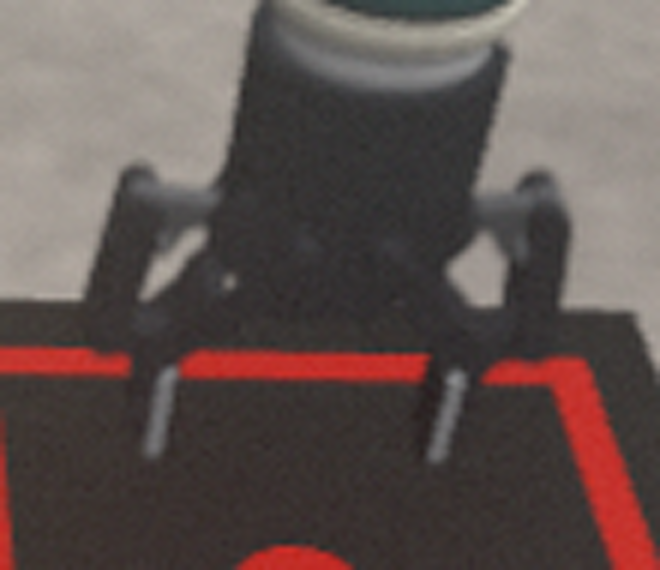

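View pics/wrist1.png

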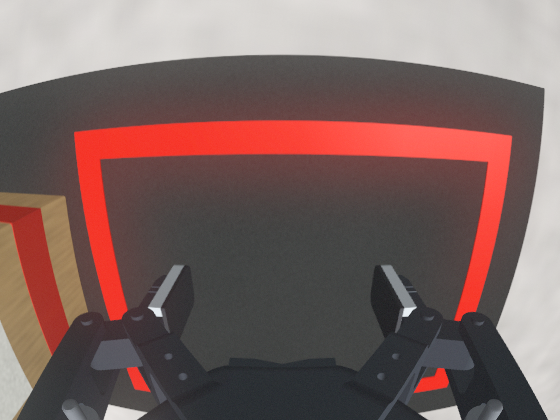

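```bash
python3 st.py; python3 - <<'E'
from h import *
np.set_printoptions(precision=1,suppress=True,linewidth=150)
s=read_state();M=R.from_rotvec(s["tcp_rot"]).as_matrix()
e,d=ray("scene",[(412.8,187),(365.3,186.5)])
for zz in(8,11):
  for v in d:
    n=M[:,2];k=((s["tool_pos"]+n*zz*np.sign((e-s["tool_pos"])@n)*1e-3-e)@n)/(v@n)
    w=e+k*v;print(zz,(w-s["tool_pos"])@M*1e3,w*1e3)
for n in("scene","side"):
    d=np.load(f"pics/{n}1.npy");c=get_calibration(n);v,u=np.mgrid[:420,:560]
    pc=np.stack([(u-c["K"][0,2])/c["K"][0,0]*d,(v-c["K"][1,2])/c["K"][1,1]*d,d],-1)[d>0]
    t=(R.from_rotvec(c["orientation"]).apply(pc)+c["eye"]-s["tool_pos"])@M*1e3
    for x in range(-134,-10,8):
        r=[]
        for lo,hi in((0,38),(40,57),(58,76)):
            b=t[(t[:,0]>=x)&(t[:,0]<x+8)&(abs(t[:,1])>=lo)&(abs(t[:,1])<hi)&(abs(t[:,2])<60)]
            r+= [np.percentile(b[:,2],[2,98]) if len(b)>8 else None]
        print(n,x,*r)
E
```

```text
2.35 [0.4622 0.2318 0.0122] x [ 0.001   0.0004 -1.    ] y [-0.1428  0.9898  0.0003] F [0.4019 0.6255 0.5946] w 0.9969637210178529
turn needed -0.0017836516902338673 q [ 0.4167  0.2124  2.1215 -0.0001  0.8066 -1.2973]
rel to carton0 along u,lat mm -152.27763111072585 -4.627226778558611
8 [-11.7  49.5   8. ] [463.1 281.9  23.9]
8 [-10.5 -45.5   8. ] [476.6 187.9  22.7]
11 [-14.2  48.4  11. ] [466.2 281.3  26.5]
11 [-13.1 -46.1  11. ] [479.7 187.7  25.3]
scene -134 [-1.5 36.3] None None
scene -126 [-3.7 34.3] None None
scene -118 [-5.7 10.9] [-6.5  6.4] [-13.4  11.6]
scene -110 [ 6.3 17.8] [-5.3 10. ] [-9.9 12.3]
scene -102 [ 6.8 19.4] [ 1.2 11.3] [-10.6  12.1]
scene -94 [ 6.1 18.3] None [-9.  12.2]
scene -86 [-15.1  16.6] None [-12.6  12.1]
scene -78 [-13.5  15.7] [-17.2  13.3] [-12.7  12.3]
scene -70 [-5.5 14.7] [-12.2  12.2] [-11.7  11.8]
scene -62 None [-13.   11.6] [ 2.7 12.1]
scene -54 None [-6.  11.1] None
scene -46 None [-10.2   9.8] None
scene -38 None [-12.2   9.8] None
scene -30 None [-8.6  9.8] None
scene -22 None [-9.4 10.8] None
scene -14 None None None
side -134 [-39.4  10.8] None None
side -126 [-13.1   4.8] None None
side -118 [-13.5   4.4] [-13.6   2.7] [-15.3   8.8]
side -110 [-21.8 -11.8] [-14.   -5.6] [-15.1   8.2]
side -102 [-21.9 -11.3] [-14.1  -5.5] [-14.8   8.1]
side -94 [-21.   -9.9] None [-14.2   8.1]
side -86 [-19.4   7.4] [-17.1   1.5] [-14.6   8.9]
side -78 [-19.1   9.2] [-16.6   4.3] [-14.6   9.3]
side -70 None [-14.5   5.2] [-15.4   7.2]
side -62 None [-15.6   5.3] [-15.   -8.1]
side -54 None [-14.   -1.7] None
side -46 None [-13.6   7.5] None
side -38 None [-13.8   7.2] None
side -30 None [-13.7   7.5] None
side -22 None [-13.7   7.8] None
side -14 None None None
```

```bash
python3 -m creep '[[0,[0,0,-10],0],[0,[0,0,-9],0],[0,[1,-8,0],0],[0,[1,-8,0],0],[0,[1,-8,0],0],[0,[1,-7,0],0],[0,[1,-7,0],0],[0,[0,0,0],0]]';python3 st.py; python3 - <<'E'
from h import *
p,d=read_camera("scene"); q,d=read_camera("side")
a=p[90:230,280:430];b=q[220:360,100:250]
cv2.imwrite("pics/c2.png",np.hstack([cv2.resize(a,(400,373)),cv2.resize(b,(400,373))]))
E
python3 st.py
```

```text
time: 3.02
tool_pos: [0.4668, 0.192, -0.0075]
tcp_rot: [-0.111, 1.568, 0.111]
wrist_force: [-0.4, 0.3, -0.4]
width: 0.999
3.0167 [ 0.4668  0.192  -0.0075] x [ 0.0002 -0.0002 -1.    ] y [-0.1412  0.99   -0.0002] F [-0.4046  0.3154 -0.3849] w 0.9989185028111717
turn needed -0.0001760200966924863 q [ 0.3411  0.2252  2.1546 -0.0004  0.7616 -1.371 ]
rel to carton0 along u,lat mm -112.26131559908764 -5.723847443339756
3.1167 [ 0.4668  0.193  -0.0075] x [ 0.0004  0.0002 -1.    ] y [-0.1415  0.9899  0.0002] F [-0.1543  0.0245  0.5844] w 0.9990199418965015
turn needed -0.0004533852913191083 q [ 0.3427  0.2256  2.1541  0.0001  0.7615 -1.3701]
rel to carton0 along u,lat mm -113.23579928100202 -5.5876000332352085
```

View pics/c2.png

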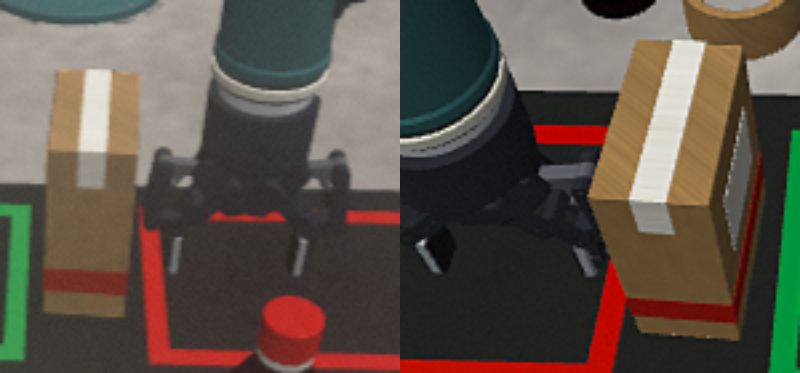

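```bash
python3 -m creep '[[0,[0,-2,0],0],[0,[0,-2,0],0],[0,[1,-2,0],0],[0,[0,-2,0],0],[0,[0,-2,0],0],[0,[1,-2,0],0],[0,[0,0,0],0],[0,[0,0,0],0]]';python3 st.py
```

```text
time: 3.78
tool_pos: [0.4685, 0.1814, -0.0078]
tcp_rot: [-0.112, 1.568, 0.112]
wrist_force: [-0.3, 0.2, 0.1]
width: 1.003
3.7833 [ 0.4685  0.1814 -0.0078] x [-0.     -0.0001 -1.    ] y [-0.1427  0.9898 -0.    ] F [-0.2737  0.1679  0.1162] w 1.0028818990408335
turn needed -0.0016702562074577543 q [ 0.3199  0.2219  2.1595 -0.0001  0.7602 -1.394 ]
rel to carton0 along u,lat mm -101.5046605188979 -5.517988640498513
```

```bash
python3 -m creep '[[0,[0,-2,0],0],[0,[0,-2,0],0],[0,[1,-2,0],0],[0,[0,0,0],0],[0,[0,0,0],0],[0,[0,0,0],0],[0,[0,0,0],0],[0,[0,0,0],0]]';python3 st.py;python3 - <<'E'
from h import *
p,d=read_camera("scene"); q,d=read_camera("side")
a=p[90:230,280:430];b=q[220:360,100:250]
cv2.imwrite("pics/c3.png",np.hstack([cv2.resize(a,(400,373)),cv2.resize(b,(400,373))]))
E
```

```text
time: 4.45
tool_pos: [0.4696, 0.1754, -0.0077]
tcp_rot: [-0.113, 1.568, 0.112]
wrist_force: [0.4, -0.3, -0.1]
width: 1.0
4.45 [ 0.4696  0.1754 -0.0077] x [ 0.0002 -0.0001 -1.    ] y [-0.1428  0.9897 -0.0002] F [ 0.3584 -0.2793 -0.1288] w 1.000071918919233
turn needed -0.0018288605122172008 q [ 0.3079  0.2199  2.1619 -0.0003  0.7597 -1.406 ]
rel to carton0 along u,lat mm -95.41172673247611 -5.262910563520526
```

View pics/c3.png

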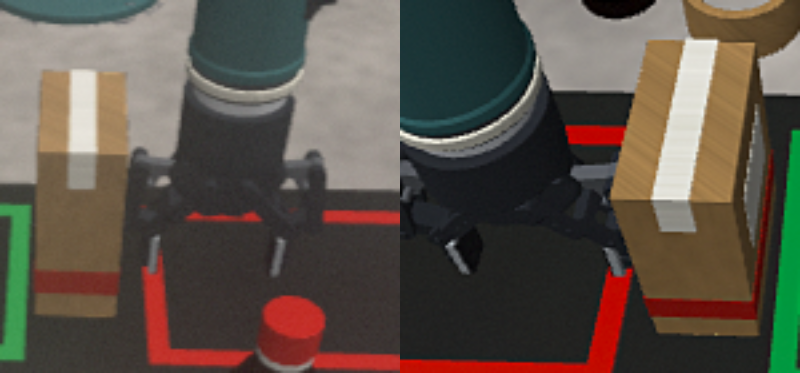

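The carton moved about 8 mm with the knuckles pushing at about 50 mm height, and it is still upright. I'll go on slowly and keep checking its lean.

```bash
python3 -m creep '[[0,[0.4,-1.5,0],0],[0,[0.4,-1.5,0],0],[0,[0.4,-1.5,0],0],[0,[0.4,-1.5,0],0],[0,[0.4,-1.5,0],0],[0,[0.4,-1.5,0],0],[0,[0.4,-1.5,0],0],[0,[0.4,-1.5,0],0]]';python3 st.py;cat >ck.py <<'E'
import sys
from h import *
p,d=read_camera("scene"); q,d=read_camera("side")
cv2.imwrite(f"pics/f{sys.argv[1]}.png",p);cv2.imwrite(f"pics/g{sys.argv[1]}.png",q)
a=p[90:230,240:390];b=q[220:360,120:270]
cv2.imwrite(f"pics/c{sys.argv[1]}.png",np.hstack([cv2.resize(a,(400,373)),cv2.resize(b,(400,373))]))
E
python3 ck.py 4
```

```text
time: 5.22
tool_pos: [0.4728, 0.1633, -0.0077]
tcp_rot: [-0.112, 1.568, 0.112]
wrist_force: [-0.4, 2.5, 0.1]
width: 0.997
5.2167 [ 0.4728  0.1633 -0.0077] x [ 0.  0. -1.] y [-0.1427  0.9898  0.    ] F [-0.4272  2.4609  0.0596] w 0.9965918114196284
turn needed -0.0017007363913466023 q [ 0.2828  0.2182  2.1641  0.      0.7592 -1.4312]
rel to carton0 along u,lat mm -83.01707337792395 -3.828762675780077
```

View pics/c4.png

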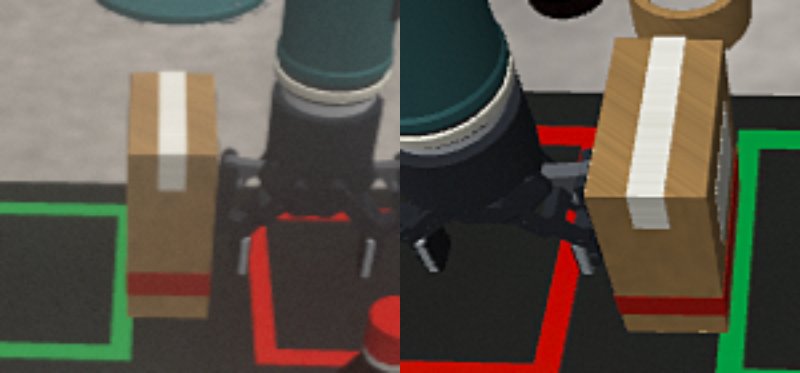

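```bash
cat >>h.py <<'E'
C1=lambda p:np.array(p)/2.667+[240,90]
C2=lambda p:(np.array(p)-[400,0])/2.667+[120,220]
E
python3 - <<'E'
from h import *
np.set_printoptions(precision=4,suppress=True)
t=tri(C1([(131,72),(215,73),(216,155),(128,155)]),C2([(701,200),(586,197),(616,38),(725,41)]));print(t,t.mean(0))
b=np.r_[plane("scene",C1([(128,316),(207,318)]),.003),plane("side",C2([(626,330),(725,332)]),.003)];print(b,b.mean(0))
E
```

```text
[[0.4478 0.0258 0.1507 0.001 ]
 [0.4402 0.0834 0.1506 0.0036]
 [0.5389 0.0973 0.1511 0.0003]
 [0.5472 0.0391 0.1498 0.0028]] [0.4935 0.0614 0.1505 0.0019]
[[0.5473 0.0409 0.003 ]
 [0.5391 0.0993 0.003 ]
 [0.4406 0.0835 0.003 ]
 [0.4489 0.0258 0.003 ]] [0.494  0.0624 0.003 ]
```

Upright (the top and bottom centres agree to 1 mm) and now yaw-aligned with the frame. About 36 mm still to slide.

```bash
python3 -m creep '[[0,[0.4,-1.5,0],0],[0,[0.4,-1.5,0],0],[0,[0.4,-1.5,0],0],[0,[0.4,-1.5,0],0],[0,[0.4,-1.5,0],0],[0,[0.4,-1.5,0],0],[0,[0.4,-1.5,0],0],[0,[0.4,-1.5,0],0]]';python3 -m creep '[[0,[0.4,-1.5,0],0],[0,[0.4,-1.5,0],0],[0,[0.4,-1.5,0],0],[0,[0.4,-1.5,0],0],[0,[0.4,-1.5,0],0],[0,[0.4,-1.5,0],0],[0,[0.4,-1.5,0],0],[0,[0.4,-1.5,0],0]]';python3 st.py;
python3 ck.py 5
```

```text
time: 5.98
tool_pos: [0.476, 0.1513, -0.0077]
tcp_rot: [-0.112, 1.568, 0.112]
wrist_force: [-0.9, 1.9, -0.2]
width: 1.001
time: 6.65
tool_pos: [0.4791, 0.1394, -0.0077]
tcp_rot: [-0.112, 1.568, 0.112]
wrist_force: [1.0, 1.0, -0.2]
width: 1.002
6.65 [ 0.4791  0.1394 -0.0077] x [-0.0001 -0.     -1.    ] y [-0.1427  0.9898 -0.    ] F [ 0.9718  0.9834 -0.2031] w 1.0020440228159782
turn needed -0.0017620052976408118 q [ 0.2331  0.2163  2.1666  0.      0.7587 -1.4809]
rel to carton0 along u,lat mm -58.371661245388374 -0.9459229934882226
```

View pics/c5.png

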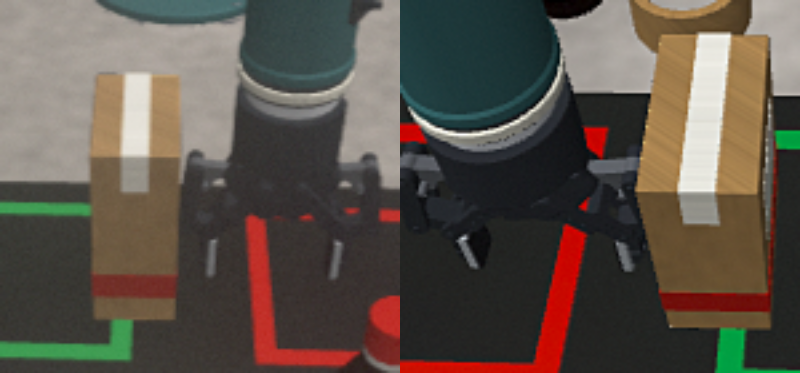

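```bash
python3 -m creep '[[0,[0.4,-1.5,0],0],[0,[0.4,-1.5,0],0],[0,[0.4,-1.5,0],0],[0,[0.4,-1.5,0],0],[0,[0.4,-1.5,0],0],[0,[0.4,-1.5,0],0],[0,[0.3,-1,0],0],[0,[0,0,0],0]]';python3 st.py;
python3 ck.py 6
```

```text
time: 7.42
tool_pos: [0.4819, 0.1292, -0.0077]
tcp_rot: [-0.112, 1.568, 0.112]
wrist_force: [0.8, -0.1, 0.4]
width: 0.997
7.4167 [ 0.4819  0.1292 -0.0077] x [ 0.     -0.0002 -1.    ] y [-0.1426  0.9898 -0.0002] F [ 0.7535 -0.0928  0.3771] w 0.9972899662442747
turn needed -0.0015893685152734705 q [ 0.2122  0.2162  2.1668 -0.0003  0.7586 -1.5015]
rel to carton0 along u,lat mm -47.93780489894749 0.36171905704513946
```

View pics/c6.png

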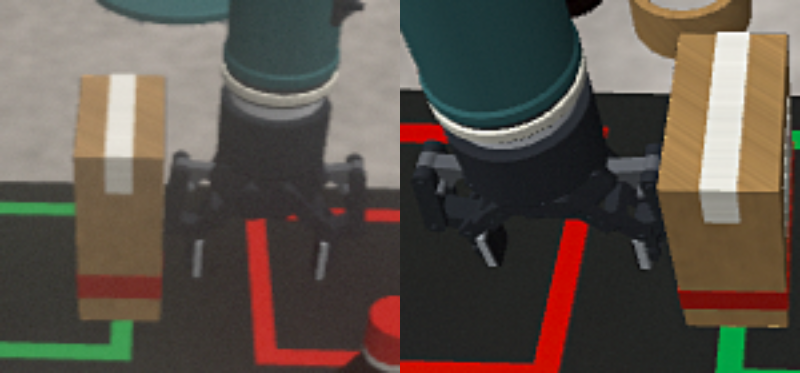

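```bash
python3 - <<'E'
from h import *
np.set_printoptions(precision=4,suppress=True)
t=tri(C1([(80,75),(166,74),(165,157),(75,157)]),C2([(783,192),(659,189),(680,33),(788,36)]));print(t,t.mean(0))
b=np.r_[plane("scene",C1([(78,320),(160,321)]),.003),plane("side",C2([(679,324),(785,326)]),.003)];print(b,b.mean(0))
c=(t.mean(0)[:2]+b.mean(0)[:2])/2;g=np.array([.5188,-.0767])
print("c",c,"to green along,lat",(g-c)@[.141,-.99]*1e3,(g-c)@[.99,.141]*1e3)
E
```

```text
[[ 0.4583 -0.011   0.1507  0.0016]
 [ 0.4494  0.0493  0.152   0.0035]
 [ 0.5476  0.0641  0.1515  0.002 ]
 [ 0.5558  0.0054  0.1502  0.0027]] [0.5027 0.0269 0.1511 0.0024]
[[ 0.5581  0.0048  0.003 ]
 [ 0.5484  0.0653  0.003 ]
 [ 0.4493  0.0537  0.003 ]
 [ 0.4583 -0.0083  0.003 ]] [0.5035 0.0289 0.003 ]
c [0.5031 0.0279] to green along,lat 105.77202823898695 0.7695944321293612
```

The slide is done: the carton is upright, 105.8 mm from green along its axis and 0.8 mm off laterally. Next I back off and rise to top height.

```bash
python3 -m creep '[[0,[-1,8,0],0],[0,[-2,12,0],0],[0,[-2,12,0],0],[0,[0,0,32],0],[0,[0,0,32],0],[0,[0,0,32],0],[0,[0,0,30],0],[0,[0,0,0],0]]';python3 st.py; python3 ck.py 7
```

```text
time: 8.18
tool_pos: [0.4814, 0.1642, 0.1253]
tcp_rot: [-0.111, 1.556, 0.115]
wrist_force: [0.7, 0.4, 0.7]
width: 0.998
8.1833 [0.4814 0.1642 0.1253] x [ 0.0117  0.0035 -0.9999] y [-0.144   0.9896  0.0017] F [0.7154 0.4125 0.71  ] w 0.9977180342723323
turn needed -0.0030592688362958143 q [ 0.2798  0.0348  2.0723  0.0001  1.0223 -1.4356]
rel to carton0 along u,lat mm -82.69511870158728 4.820370028463348
```

View pics/f7.png

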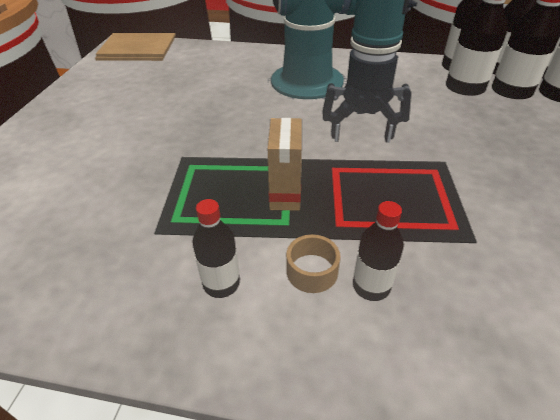

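```bash
sed -i 's/\.4883,\.0817/.5031,.0279/g' st.py; python3 st.py
```

```text
8.2833 [0.4781 0.163  0.1202] x [ 0.0041  0.0012 -1.    ] y [-0.1439  0.9896  0.0006] F [-0.3935 -0.1887 -0.118 ] w 0.9996960406947238
turn needed -0.002968066021981297 q [ 0.2793  0.0391  2.0783  0.0001  1.0199 -1.436 ]
rel to carton0 along u,lat mm -137.31450852062093 -5.74506163916021
```

```bash
python3 -m creep '[[0,[1.3,-5,0],0],[0,[1.3,-5,0],0],[0,[1.3,-5,0],0],[0,[1.3,-5,0],0],[0,[1.3,-5,0],0],[0,[1.3,-5,0],0],[0,[1.3,-5,0],0],[0,[1.3,-5,0],0]]';python3 st.py;
python3 -m creep '[[0,[0.7,-5,0],0],[0,[0.7,-5,0],0],[0,[0.7,-5,0],0],[0,[0.7,-5,0],0],[0,[0.7,-5,0],0],[0,[0.7,-5,0],0],[0,[0.7,-5,0],0],[0,[0,0,0],0]]';python3 st.py; python3 ck.py 8
```

```text
time: 8.95
tool_pos: [0.4874, 0.1208, 0.1181]
tcp_rot: [-0.112, 1.568, 0.112]
wrist_force: [0.1, 0.9, -0.2]
width: 1.004
8.95 [0.4874 0.1208 0.1181] x [-0.0002 -0.0001 -1.    ] y [-0.1422  0.9898 -0.    ] F [ 0.1196  0.8727 -0.1837] w 1.004164100002564
turn needed -0.001261241038191585 q [ 0.1933  0.0388  2.0829 -0.      1.0201 -1.5202]
rel to carton0 along u,lat mm -94.1592995963285 -2.4883652150090865
time: 9.62
tool_pos: [0.4922, 0.0856, 0.1182]
tcp_rot: [-0.112, 1.568, 0.112]
wrist_force: [-0.1, -0.7, 0.4]
width: 1.0
9.6167 [0.4922 0.0856 0.1182] x [-0.0001 -0.0005 -1.    ] y [-0.1422  0.9898 -0.0004] F [-0.1361 -0.6875  0.3961] w 1.000228054675552
turn needed -0.0011747760017106756 q [ 0.1226  0.0338  2.0879 -0.0005  1.02   -1.5906]
rel to carton0 along u,lat mm -58.644309465066996 -2.6779980845519926
```

View pics/f8.png

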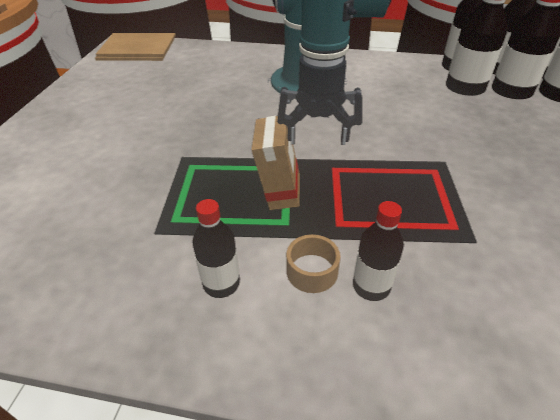

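View pics/g8.png

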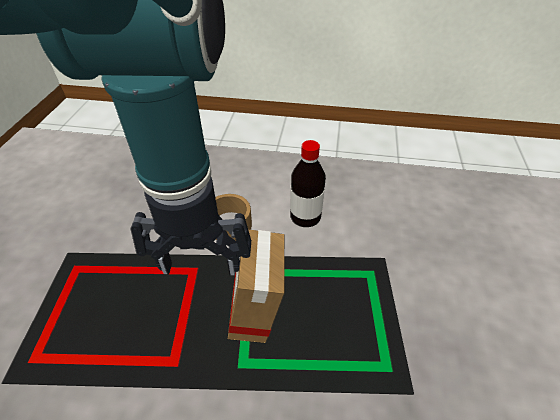

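The carton is pivoting as planned, leaning about 13 degrees towards green with its foot unmoved. I'll push on past the balance point.

```bash
python3 -m creep '[[0,[0.7,-5,0],0],[0,[0.7,-5,0],0],[0,[0.7,-5,0],0],[0,[0.7,-5,0],0],[0,[0.7,-5,0],0],[0,[0.7,-5,0],0],[0,[0,0,0],0],[0,[0,0,0],0]]';python3 st.py; python3 ck.py 9
```

```text
time: 10.38
tool_pos: [0.4963, 0.0561, 0.1182]
tcp_rot: [-0.112, 1.568, 0.112]
wrist_force: [0.7, 1.1, -0.5]
width: 0.998
10.3833 [0.4963 0.0561 0.1182] x [-0.0001  0.     -1.    ] y [-0.1419  0.9899  0.    ] F [ 0.7151  1.1167 -0.5289] w 0.9983433506485694
turn needed -0.0008698760289123086 q [ 0.0626  0.0336  2.0881  0.      1.02   -1.6505]
rel to carton0 along u,lat mm -28.859358646165635 -2.7351161394224914
```

View pics/f9.png

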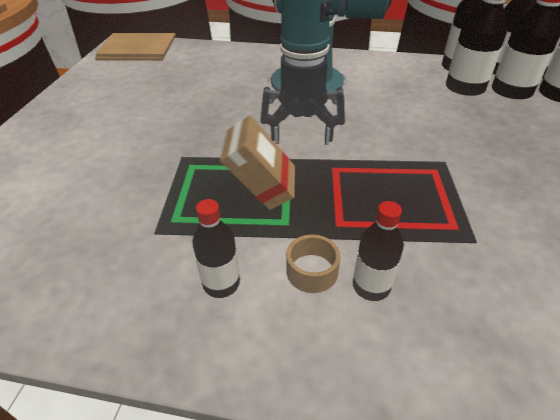

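It is falling by itself now, so I'll retreat back and up.

```bash
python3 -m creep '[[0,[-1,8,0],0],[0,[-2,15,5],0],[0,[-3,20,15],0],[0,[-3,20,20],0],[0,[-3,20,20],0],[0,[-3,20,10],0],[0,[0,10,0],0],[0,[0,0,0],0]]';python3 st.py; python3 ck.py 10; python3 - <<'E'
import cv2
a=cv2.imread("pics/f10.png")[140:250,155:315];b=cv2.imread("pics/g10.png")[240:400,190:420]
cv2.imwrite("pics/e10.png",cv2.resize(a,None,fx=5,fy=5,interpolation=2));cv2.imwrite("pics/e10b.png",cv2.resize(b,None,fx=3,fy=3,interpolation=2))
E
```

```text
time: 11.15
tool_pos: [0.4815, 0.1718, 0.1889]
tcp_rot: [-0.114, 1.566, 0.116]
wrist_force: [-0.3, -0.2, 0.0]
width: 0.998
11.15 [0.4815 0.1718 0.1889] x [ 0.0018  0.0011 -1.    ] y [-0.1457  0.9893  0.0008] F [-0.309  -0.217   0.0365] w 0.998130312199832
turn needed -0.004710664730841252 q [ 0.2936 -0.017   1.9981  0.0006  1.1585 -1.4236]
rel to carton0 along u,lat mm -145.50757867981545 -1.0609556526653645
```

View pics/e10.png

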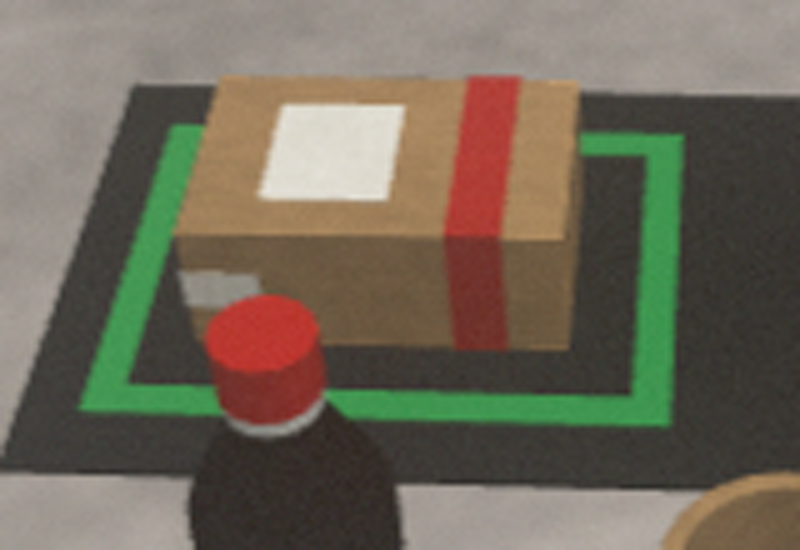

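View pics/e10b.png

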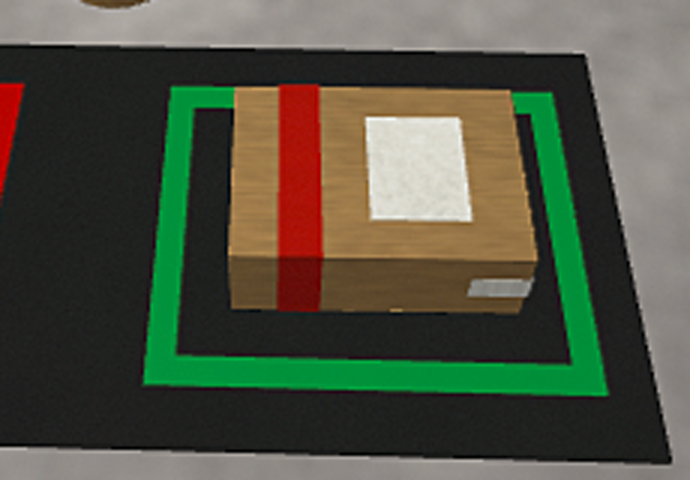

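View pics/f10.png

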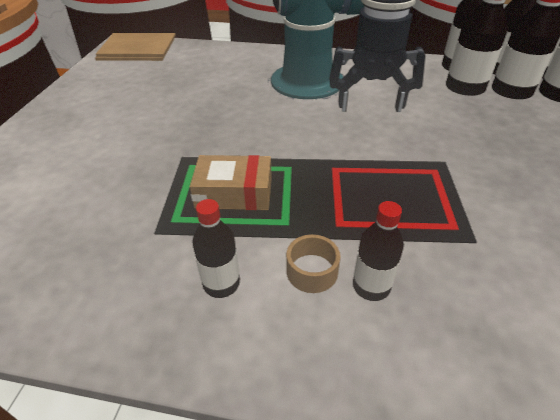

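```bash
python3 - <<'E'
from h import *
a=np.array([(220,76),(580,80),(565,240),(175,235)])/5+[155,140]
b=np.array([(538,262),(228,257),(235,87),(512,90)])/3+[190,240]
t=tri(a,b)
g=np.array([.5188,-.0767])
print(np.round(t,4))
for p in t: print(np.round(((p[:2]-g)@[.141,-.99]*1e3,(p[:2]-g)@[.99,.141]*1e3),1))
finish_job()
E
```

```text
[[ 0.4799 -0.1603  0.0598  0.001 ]
 [ 0.4578 -0.0116  0.0601  0.0018]
 [ 0.5567  0.0029  0.0597  0.0018]
 [ 0.5789 -0.1458  0.0593  0.0028]]
[ 77.3 -50.3]
[-73.  -51.3]
[-73.5  48.7]
[76.9 49.8]
the job is handed in; nothing more can be done
```

I slid the carton about 56 mm upright towards the green frame, then pushed it over near its top. It landed on its broad face inside the green tape, and I handed the job in.

- **Carton position:** its corners lie about −73 to +77 mm along the frame and −51 to +50 mm across it. The tape's inner edge is at ±100 and ±75 mm, so the carton is clear of the tape all round. Its top measures about 60 mm high, so it is lying flat.
- **Other objects:** the bottles and the tape roll look unmoved in the last picture. I did not measure them again.
- **Time and force:** the arm backed off clear of everything, and the wrist force then read near zero. The job took about 11 s of the 42 s allowed. The highest wrist force I read was about 2.5 N, at the ends of moves only.

**Off plan:** the gripper's knuckles stick out past the fingertips by about 17 mm. The slide was therefore driven by the knuckles at roughly 50 mm height, not by the fingertips within 15 mm of the mat. The carton showed no lean at any stop, with top and bottom centres agreeing within about 2 mm.

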